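Set a casting against the work stop of a quick-release vise

ROBOT

A 7-joint arm with a two-finger parallel gripper is mounted at the origin on the work surface. World frame = base frame: x ahead of the robot, y to its left, z up, the work surface at z = 0. Lengths are in m, angles in rad, forces in N, time in s.
With the tool pointing down it reaches from about 0.425 to 1.025 m from the base axis. Payload 9.4 kg.
Tool frame: the origin (TCP) lies between the finger pads; the fingertips stand 22 mm ahead of it and the grasp point (between the pads) lies 3 mm ahead of it; z points along the fingers, y is the direction in which the jaws open and shut (so a half turn about z gives the same grasp; the last joint's range is limited). The gripper opens to 93 mm and grips with 3 to 60 N. Pads are 15 mm wide; open, the fingers measure 128 mm over their backs; the gripper's body (75 mm by 188 mm) begins 65 mm behind the grasp point.
Start: joints at [1.104, 0.599, -0.003, 1.599, 0.002, 0.943, -0.08], TCP at [0.275, -0.671, 0.241] pointing down, gripper open.
Joint ranges: [-2.57, 2.57], [-0.35, 1.97], [-1.29, 1.29], [0.11, 2.56], [-1.05, 4.19], [0.11, 1.86], [-2.63, 2.63]. Speed limits (rad/s): [2.22, 2.22, 3.01, 3.01, 3.14, 3.14, 3.14].

INTERFACE

Orientations are given as a rotation vector (axis times angle).
In Python, from station import r gives the robot as it stands. The module is installed in compiled form; this text tells all that it offers. Calls block until the motion is done:
- r.goto(position, orientation): joint-space move of the TCP to a pose.
- r.move_straight(position, rate=0.15, rotation=None): straight line of the TCP; rotation=None keeps the orientation; rate is the mean speed in m/s.
- r.goto_joints(angles): joint-space move.
- r.grip(opening, effort=None): finger opening in m; effort is the grip in N (None keeps the last); returns when the fingers have stopped.
- r.sleep(seconds).
- r.inverse_kinematics(position, orientation): joint angles nearest the present ones, or None.
- r.camera(name): name is "side" or "top" or "wrist"; returns a dict with "frame" (384x512x3 uint8, red, green, blue), "fx", "fy", "cx", "cy" (pixels), "pose" (4x4, takes a point from camera to world coordinates). Camera axes: x right, y down, z forward; pixel columns grow to the right and rows downward; lengths in m; the calibration is good to about 2 mm. The wrist camera is an equidistant fisheye: a pixel r from the principal point sees the ray r / f radians off the axis. A picture is of the moment at which its call begins. There is no depth.
A pose or a line that the arm cannot do raises r.MotionError and nothing moves.
- r.sign_off(): hands the job in, once; it reports no verdict.
Readings, each from a call of its own:
- r.get_time(): time.
- r.get_joints(): joint angles.
- r.get_joint_vel(): joint speeds.
- r.get_tau(): joint torques, N m.
- r.get_tcp_pos(): TCP position.
- r.get_eef_rot(): TCP orientation.
- r.get_ft_force(): force on the tool from outside, world axes, zero at the start.
- r.get_wrist_torque(): the same for the moment, N m.
- r.get_gripper_width(): finger opening in m.
Only numpy, scipy, OpenCV 4.12 (cv2) and the standard library are available. Lean on these libraries where they do the work, as an engineer would, in place of code of your own. Each camera call takes 0.05 s, during which the arm holds its last target. There are 200 camera calls.

TASK

Set up the casting that lies loose in the vise: push it along the bed until its end touches the work stop, and push the sliding jaw up so that the casting sits flush between both jaws, with its end still on the stop. Slide it with pushes of the fingers, flat on the bed all the way, never lifting it, and leave the spare castings, tools and mug on the bench where they are.

Things in the scene. Friction and masses are not known exactly. Their poses are not given: they have to be found in the camera images.
- vise: low cast-iron machine vise bolted to a timber board (320 x 170 x 22 mm) fixed to the bench. Origin: on the bench top under the vise. x runs along the vise from the sliding jaw (nearer the robot) to the fixed jaw (far), y along the jaws, to the left seen from the sliding jaw; all other parts are described in this frame
- bed_center (a point): point on the flat bed (62 mm above the bench, right over the vise's origin) on which the casting lies and the sliding jaw runs; bed from x = -125 to +75 mm, y = -55 to +55 mm, with a 24 mm wide slot along its middle. An end plate at x = -125 mm is lower than the bed
- fixed_jaw_face (a point): centre of the fixed jaw's upright grip face, 75 mm from the vise's origin along +x, 14 mm above the bed. Both jaws are 110 mm wide (y = -55 to +55 mm) and rise 28 mm above the bed (tops 90 mm above the bench); the fixed jaw is 35 mm thick
- sliding_jaw (a joint): travel in m of the sliding jaw toward the fixed jaw (+x): jaw opening = 90 mm minus this; it reads 0.056 when both jaws are up against the 34 mm wide casting. The quick-release nut is disengaged: the jaw slides by hand against about 3 N of dry friction (more with the casting ahead of it, and a brief knock of up to 20 N as it meets it) and stays where it is left
- jaw_back (a point): centre of the sliding jaw's flat upright back face (110 mm wide, 28 mm high), 76 mm above the bench, where it can be pushed to +x; the jaw is 45 mm thick, its grip face 45 mm further to +x. Behind it the bed is clear: the spindle runs below the bed's surface to a tommy bar beyond the end plate
- stop_tip (a point): centre of the flat tip, 14 mm wide, of the work stop: a fixed plain steel rod set to a different length each time, lying along y; the tip faces +y, 79 mm above the bench, 17 mm in front of the fixed jaw's face. A steel bracket (to y = -92 mm, thumbscrew top 104 mm above the bench) on the right (-y) end of the fixed jaw holds it
- casting: the work: a loose raw aluminium casting, about 0.36 kg, flat on the bed between the open jaws, askew and short of the stop. A bar 34 wide (its x), 130 long (its y), 34 mm high with flat sides and ends; on top a round bored boss (12 mm high) toward its stop end (-y) and a gate stub (10 mm high) near its free end. Origin: centre of the underside. When set, its axes match the vise's
- casting_stop_end (a point): centre of the casting's flat end face that must touch the work stop (65 mm along its -y from its origin, 17 mm above its underside)
- casting_free_end (a point): centre of the casting's other flat end face (65 mm along its +y, 17 mm above its underside); it sticks out at least 11 mm past the left (+y) ends of the jaws, even with the casting on the stop. Free room around it: what lies on the bench here is under 50 mm high
- spare_casting_a: spare casting, same shape as the one in the vise, lying on the bench to the left of the vise; origin at the centre of its underside. Leave alone
- spare_casting_b: second spare casting of the same shape, lying on the bench beyond the vise; origin at the centre of its underside. Leave alone
- file: flat hand file, about 275 mm long, 25 mm high, lying on the bench to the right of the vise. Leave alone
- scraper: deburring scraper like a screwdriver, about 170 mm long, lying on the bench to the left of the vise. Leave alone
- calliper: vernier calliper, 230 mm long, 12 mm high, lying on the bench to the right of the vise. Leave alone
- brush: bench brush lying on the left side of the bench. Leave alone
- mug: white mug, 80 mm wide, 90 mm high, standing on the right side of the bench. Leave alone
There are look-alikes about, which are no part of the job. What is shaped like the casting but brown or orange is not meant.

How it is judged:
At the end, for the whole second after the job is handed in: The casting lies flat and at rest on the vise's bed, its end within 2.5 mm of the stop's tip, its back within 2.5 mm of the fixed jaw's face and square to it within 2 degrees, and the sliding jaw is up against it (jaw travel at least 0.0535, that is within 2.5 mm) (y of casting_stop_end in the frame of stop_tip between -0.002 and 0.0025 m and x of casting_stop_end in the frame of stop_tip above -0.003 m and x of casting in the frame of vise above 0.0555 m and angle between the y axis of casting and the y axis of vise, either way round below 0.035 rad and value of joint sliding_jaw above 0.0535 m and height (world z) of casting between 0.0595 and 0.0645 m and angle between casting's own z axis and vertical below 0.04 rad and linear speed of casting below 0.01 m/s); the robot touches nothing.
It fails at once if the casting is lifted off the bed or tipped (height (world z) of casting above 0.068 m or angle between casting's own z axis and vertical above 0.15 rad).
It fails at once if the casting falls off the bed (height (world z) of casting below 0.054 m).
It fails at once if a spare casting, a tool or the mug on the bench is moved by more than 15 mm (distance of any of spare_casting_a, spare_casting_b, file, scraper, calliper, brush, mug from where it was at the start of the episode above 0.015 m).
It also fails if it takes over 51 s, if anything falls off the work surface, if the arm or the gripper's body presses on something with over 40 N, if the wrist force passes 120 N, or if a joint passes its speed limit or range.

## Working session

There is one attempt and no reset: what is moved stays moved. The work goes in short steps, each a Python script; the robot and the scene stay as the last script left them, time stands still between calls to the robot, and variables do not carry over. Pictures are saved under pics/ and viewed, about 8 in all and at most 12, crops included, and the job is handed in when it is done.

```bash
mkdir -p pics
python3 - <<'E'
from station import r
import cv2,numpy as np,pickle
d={n:r.camera(n) for n in("top","side")}
pickle.dump(d,open("c0.pkl","wb"))
for n in d:
  f=d[n]["frame"]; print(n,[d[n][k] for k in("fx","fy","cx","cy")]);print(d[n]["pose"].round(4))
  cv2.imwrite(f"pics/{n}0.png",cv2.resize(f[...,::-1],(800,600),interpolation=cv2.INTER_CUBIC))
print(r.get_time(),r.get_eef_rot(),r.get_tcp_pos(),r.get_gripper_width())
E
```

```text
top [473.9022045642494, 473.9022045642494, 257.0163819580482, 193.29611747633143]
[[ 0.0235 -0.9904  0.136   0.4231]
 [-0.9997 -0.0218  0.0138 -0.0248]
 [-0.0107 -0.1362 -0.9906  1.3918]
 [ 0.      0.      0.      1.    ]]
side [381.9140851133599, 381.9140851133599, 251.430577878909, 190.4122677160132]
[[-0.8009 -0.4227  0.4242  0.0812]
 [-0.5988  0.5576 -0.5749  0.6837]
 [ 0.0065 -0.7145 -0.6996  0.9084]
 [ 0.      0.      0.      1.    ]]
0.1 [-3.08077192e+00 -6.08282806e-01  6.51475698e-04] [ 0.27533862 -0.67024584  0.23984374] 0.09322122885711427
```

View pics/top0.png

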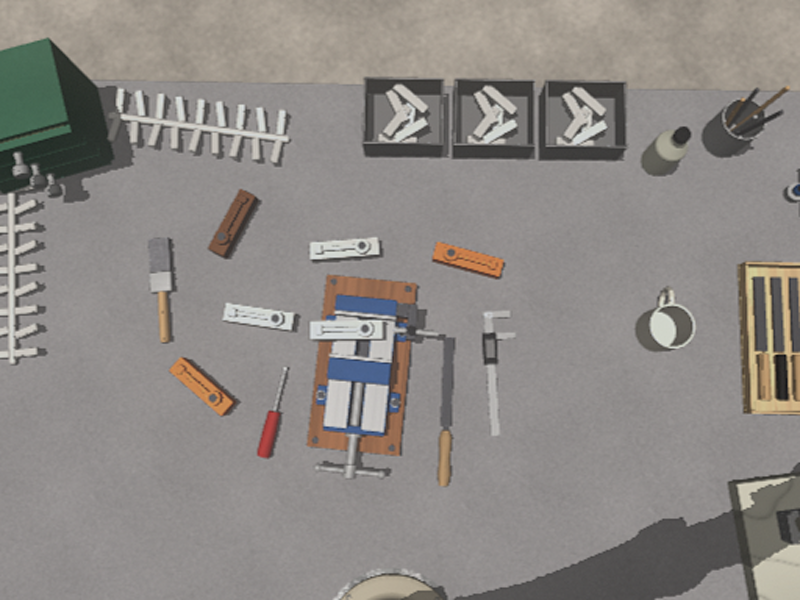

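View pics/side0.png

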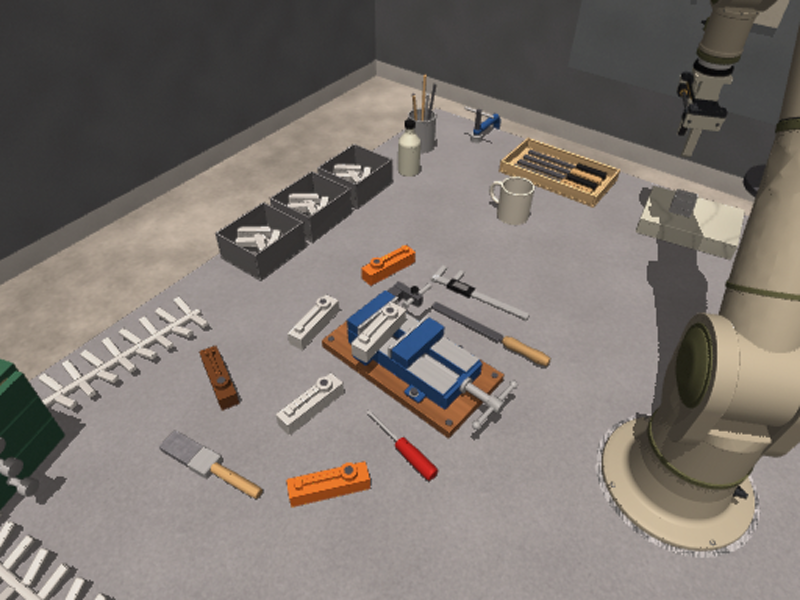

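Top view, 800-px picture: the wanted casting is the white one on the blue vise at (348,330). It could be confused with the white spares at (345,249) and (259,317), the orange ones at (468,259) and (202,387), and the brown one at (233,223). I choose the one in the vise and check it in a close crop.

Run:
```python
import pickle,cv2
d=pickle.load(open("c0.pkl","rb"))
f=d["top"]["frame"][172:292,188:292,::-1]
a=cv2.resize(f,None,fx=5,fy=5,interpolation=cv2.INTER_CUBIC)
cv2.imwrite("pics/topcrop.png",a)
f=d["side"]["frame"][170:285,200:335,::-1]
cv2.imwrite("pics/sidecrop.png",cv2.resize(f,None,fx=5,fy=5,interpolation=cv2.INTER_CUBIC))
```

```text
(no output)
```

View pics/topcrop.png

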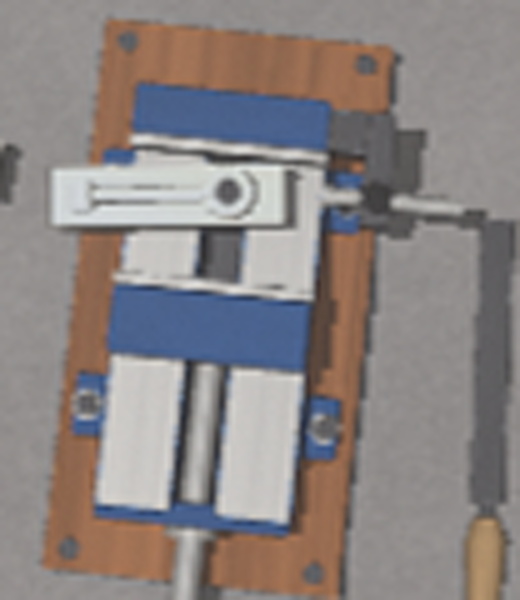

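View pics/sidecrop.png

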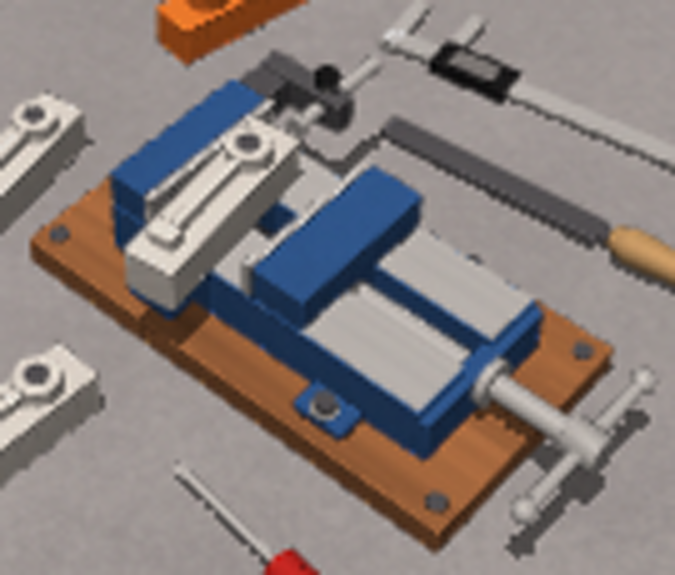

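```bash
cat > h.py <<'E'
import pickle,cv2,numpy as np
d=pickle.load(open("c0.pkl","rb"))
def proj(c,P):
    T=np.linalg.inv(c["pose"]);p=np.atleast_2d(P)@T[:3,:3].T+T[:3,3]
    return p[:,:2]/p[:,2:]*[c["fx"],c["fy"]]+[c["cx"],c["cy"]]
def tf(x,y,a,P):
    P=np.atleast_2d(np.array(P,float));c,s=np.cos(a),np.sin(a)
    return np.c_[x+c*P[:,0]-s*P[:,1],y+s*P[:,0]+c*P[:,1],P[:,2]]
off={"top":((188,172),5),"side":((200,170),5)}
def crop(n,uv): o,k=off[n];return (np.array(uv,float)+.5)/k-.5+o
def ucrop(n,uv): o,k=off[n];return (np.array(uv)+.5-o)*k-.5
E
cat > fit.py <<'E'
from h import *
from scipy.optimize import least_squares
V=[("top",(137,85),(.110,.055,.09)),("top",(330,101),(.110,-.055,.09)),("side",(112,178),(.11,.055,.09)),("side",(235,80),(.11,-.055,.09)),
("top",(95,510),(-.125,.055,.062)),("top",(290,523),(-.125,-.055,.062)),
("top",(127,40),None)]
J=[("top",(117,275),(-.015,.055,.09)),("top",(313,300),(-.015,-.055,.09)),("side",(255,263),(-.015,.055,.09)),("side",(377,165),(-.015,-.055,.09)),("side",(420,195),(-.06,-.055,.09)),("side",(303,295),(-.06,.055,.09))]
C=[("top",(52,170),(.017,.065,.034)),("top",(285,165),(.017,-.065,.034)),("side",(127,248),(.017,.065,.034)),("side",(178,278),(-.017,.065,.034)),("side",(300,152),(-.017,-.065,.034)),("side",(178,312),(-.017,.065,0))]
def res(p):
    o=[]
    for n,uv,P in V:
        if P: o.append(proj(d[n],tf(*p[:3],P))[0]-crop(n,uv))
    for n,uv,P in J: o.append(proj(d[n],tf(*p[:3],np.add(P,(p[3],0,0))))[0]-crop(n,uv))
    for n,uv,P in C: o.append(proj(d[n],tf(*p[4:7],np.add(P,(0,0,.062))))[0]-crop(n,uv))
    st=tf(*p[:3],(.058,p[7],.079)); o.append(proj(d["top"],st)[0]-crop("top",(324,197)))
    return np.concatenate(o)
s=least_squares(res,[.7,.0,0,.0,.75,0,0,-.03],loss="soft_l1")
p=s.x;print(p.round(4));print(res(p).reshape(-1,2).round(1).tolist())
np.save("p.npy",p)
c,si=np.cos(p[2]),np.sin(p[2]);dx,dy=p[4]-p[0],p[5]-p[1]
print("casting in vise",c*dx+si*dy,-si*dx+c*dy,np.degrees(p[6]-p[2]))
def box(x0,x1,y0,y1,z0,z1):
    v=[(x,y,z) for x in(x0,x1) for y in(y0,y1) for z in(z0,z1)]
    return [(a,b) for i,a in enumerate(v) for b in v[i+1:] if sum(m!=n for m,n in zip(a,b))==1]
ims=[]
for n,fn in(("top","topcrop"),("side","sidecrop")):
    im=cv2.imread(f"pics/{fn}.png")
    for q,B,col in((p[:3],box(.075,.11,-.055,.055,.062,.09),(0,0,255)),(p[:3],box(-.06+p[3],-.015+p[3],-.055,.055,.062,.09),(0,255,0)),(p[4:7],box(-.017,.017,-.065,.065,.062,.096),(255,0,255)),(p[:3],box(-.125,.075,-.055,.055,.062,.062),(0,255,255)),(p[:3],box(.051,.065,p[7],p[7],.079,.079),(255,255,0))):
        for a,b in B:
            u=[tuple(int(t) for t in ucrop(n,proj(d[n],tf(*q,w))[0])) for w in(a,b)]
            cv2.line(im,*u,col,1)
    ims.append(cv2.resize(im,None,fx=560/im.shape[0] if n=="top" else .45,fy=560/im.shape[0] if n=="top" else .45))
W=np.zeros((560,ims[0].shape[1]+ims[1].shape[1],3),np.uint8)
W[:,:ims[0].shape[1]]=ims[0];W[:ims[1].shape[0],ims[0].shape[1]:]=ims[1]
cv2.imwrite("pics/ov1.png",W);print(W.shape)
E
python3 fit.py
```

```text
[ 0.499   0.0644 -0.0743  0.0176  0.5488  0.0899  0.0475 -0.055 ]
[[-0.2, -0.2], [0.6, 0.4], [-0.4, -1.0], [-0.3, -0.6], [-0.1, -0.2], [0.4, 1.2], [-0.5, 0.3], [0.1, -0.8], [-1.7, 0.3], [-1.7, -1.2], [1.8, 0.2], [1.0, 2.1], [-0.3, 0.2], [0.3, -0.0], [-0.1, 0.5], [-0.5, -0.3], [0.7, -2.6], [-0.2, 0.7], [-0.0, 0.2]]
casting in vise 0.04776276626912661 0.029220720064269266 6.976562000777647
(560, 789, 3)
```

View pics/ov1.png

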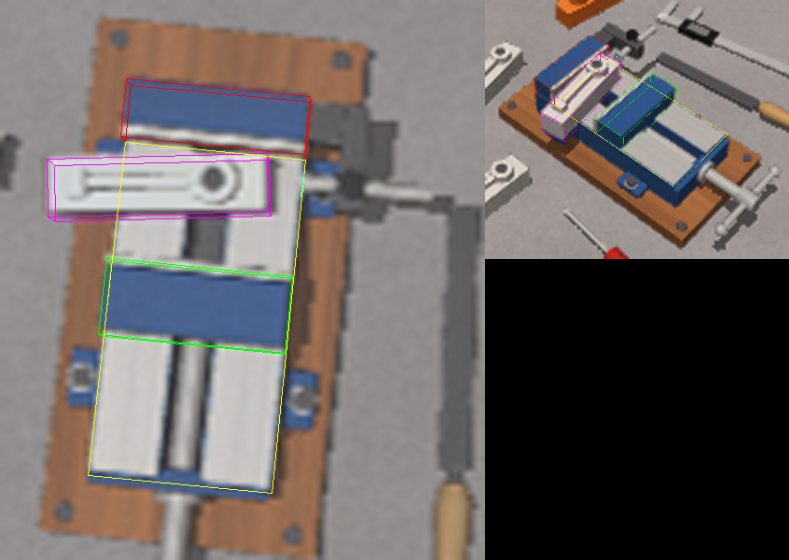

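The overlay fits: vise at about (0.499, 0.064), yaw -4.3°. The casting is 7° askew with its free end at vise y≈94 mm. The stop tip is uncertain because light rod lies against light bed, so I'll use force to find it. Next I hover beside the free end and take a wrist picture.

```bash
cat >> h.py <<'E'
from station import r
p=np.load("p.npy")
n=p[2]/2; ORI=np.pi*np.array([np.cos(n),np.sin(n),0])
def W(x,y,z): return tf(*p[:3],(x,y,z))[0]
def vis(P=None):
    P=r.get_tcp_pos() if P is None else P
    c,s=np.cos(p[2]),np.sin(p[2]);dx,dy=P[0]-p[0],P[1]-p[1]
    return np.array([c*dx+s*dy,-s*dx+c*dy,P[2]])
def F():
    f=r.get_ft_force();c,s=np.cos(p[2]),np.sin(p[2])
    return np.array([c*f[0]+s*f[1],-s*f[0]+c*f[1],f[2]])
E
python3 - <<'E'
from h import *
r.goto(W(.046,.14,.2),ORI); r.grip(0.0,20)
print(r.get_time(),vis(),F(),r.get_gripper_width(),r.get_joints())
c=r.camera("wrist");pickle.dump(c,open("w1.pkl","wb"));print(c["fx"],c["cx"],c["cy"])
r.move_straight(W(.046,.13,.09),rate=.2)
print(r.get_time(),vis(),F())
c=cv2.resize(c["frame"][...,::-1],(800,600),interpolation=cv2.INTER_CUBIC);cv2.imwrite("pics/w1.png",c)
E
```

```text
4.75 [0.04601548 0.13997641 0.20001245] [ 0.51696574 -0.12435815  0.05642021] 0.0005258860538645932 [-0.39036851  0.48761449 -0.07489965  1.95098851  0.05418582  0.70483334
 -2.14295081]
297.3186396354542 254.15867265656684 193.01396968251478
5.5 [0.04639361 0.13030626 0.09054183] [ 0.14596211  0.22178301 -0.92143958]
```

View pics/w1.png

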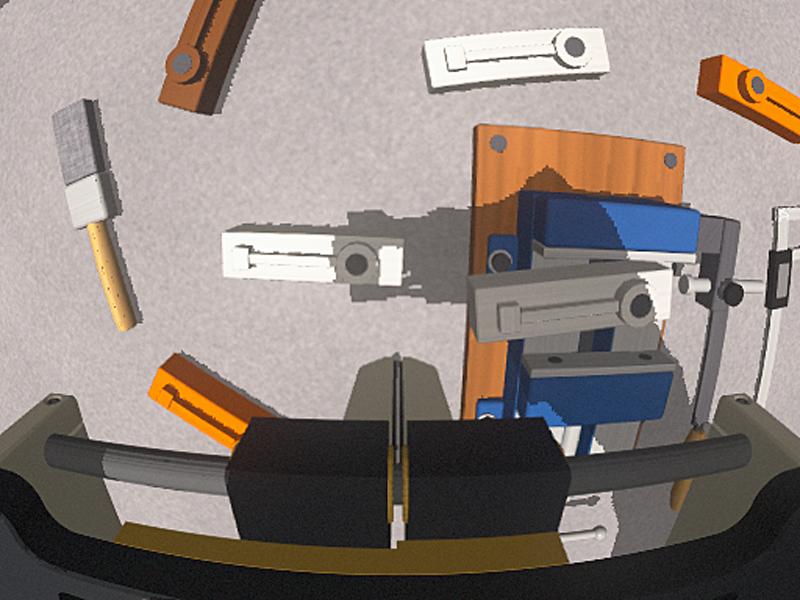

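Wrist view: the casting is askew, with its stop end at (670,292). The stop tip is at (680,285), just past the bed edge, so there is a gap. Pushing now with force steps, and I'll compute the tip from this picture too.

```bash
cat >> h.py <<'E'
def ray(c,uv,z):
    q=(np.array(uv)-[c["cx"],c["cy"]])/c["fx"];t=np.linalg.norm(q)
    v=c["pose"][:3,:3]@np.r_[q/t*np.sin(t),np.cos(t)];o=c["pose"][:3,3]
    return o+v*(z-o[2])/v[2]
E
python3 - <<'E'
from h import *
c=pickle.load(open("w1.pkl","rb"))
for nm,u,z in(("tip",(680,285),.079),("rodtop",(683,277),.084),("jaw L",(535,248),.09),("jaw R",(697,253),.09),("bossbore",(639,302),.108)):
    print(nm,vis(ray(c,np.array(u)/1.5625,z)).round(4))
f0=F();y=.130
while y>.092:
    y-=.002; r.move_straight(W(.046,y,.09),rate=.06)
    f=F()-f0; print(round(r.get_time(),2),round(y,4),vis().round(4),f.round(1))
    if f[1]>9: break
E
```

```text
tip [ 0.0579 -0.0521  0.079 ]
rodtop [ 0.0648 -0.05    0.084 ]
jaw L [0.0819 0.0607 0.09  ]
jaw R [ 0.0826 -0.0547  0.09  ]
bossbore [ 0.055  -0.0025  0.108 ]
5.75 0.128 [0.0465 0.1281 0.0912] [ 0.7 -0.2  1.1]
6.0 0.126 [0.0461 0.1259 0.0903] [-1.6  0.   1.2]
6.25 0.124 [0.046  0.1238 0.09  ] [ 0.4 -0.1  0.7]
6.5 0.122 [0.046  0.1218 0.0899] [-0.1  0.6  1.3]
6.75 0.12 [0.046  0.1198 0.09  ] [ 0.2 -0.9  1.1]
7.0 0.118 [0.046  0.1178 0.09  ] [-0.2  0.   0.6]
7.25 0.116 [0.046  0.1158 0.09  ] [-0.8  0.7  1.4]
7.5 0.114 [0.046  0.1138 0.09  ] [-0.7 -0.   1.4]
7.75 0.112 [0.046 0.112 0.09 ] [1.  0.4 0.7]
8.0 0.11 [0.0461 0.1101 0.09  ] [0.8 0.6 0.7]
8.25 0.108 [0.046  0.1079 0.09  ] [0.2 1.3 0.8]
8.5 0.106 [0.046  0.1058 0.09  ] [0.4 0.9 0.3]
8.75 0.104 [0.046  0.1038 0.09  ] [-0.3  1.1  1.4]
9.0 0.102 [0.046  0.1018 0.09  ] [-0.3  1.4  0.6]
9.25 0.1 [0.046  0.0997 0.09  ] [-0.1  1.   0.1]
9.5 0.098 [0.046  0.0977 0.09  ] [0.3 1.7 2.2]
9.75 0.096 [0.046  0.0958 0.09  ] [-0.1  0.2  0.6]
10.0 0.094 [0.046  0.0938 0.09  ] [-0.1 -0.2  1.5]
10.25 0.092 [0.0461 0.0925 0.09  ] [-0.2  4.3  1. ]
```

Run:
```python
from h import *
f0=np.array([0,.2,-.9]);y=.092
while y>.080:
    y-=.001; r.move_straight(W(.046,y,.09),rate=.06)
    f=F()-f0; print(round(r.get_time(),2),round(y,4),vis().round(4),f.round(1))
    if f[1]>9: break
c=r.camera("top")["frame"][182:257,188:292,::-1]
s=r.camera("side")["frame"][170:245,200:304,::-1]
cv2.imwrite("pics/m1.png",cv2.resize(np.vstack([c,s]),None,fx=4,fy=4,interpolation=cv2.INTER_CUBIC))
```

```text
10.5 0.091 [0.0461 0.0923 0.0901] [ 0.7  7.  -0.7]
10.75 0.09 [0.0463 0.0922 0.0902] [-0.2  9.  -0.9]
```

View pics/m1.png

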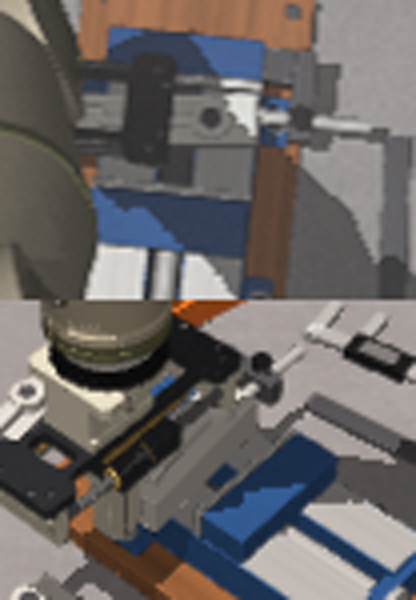

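The casting is on the stop: the arm stalled at y=0.0922 with force rising to 9 N, close to the expected y of about 0.093–0.095. Now the jaw.

Run:
```python
from h import *
r.move_straight(W(.046,.110,.09),rate=.15)
r.move_straight(W(.046,.120,.15),rate=.2)
r.move_straight(W(-.066,0,.15),rate=.25)
r.move_straight(W(-.066,0,.09),rate=.2)
f0=F();print(r.get_time(),vis(),f0);x=-.066;k=0
while x<-.018:
    x+=.004; r.move_straight(W(x,0,.09),rate=.08)
    f=F()-f0; print(round(r.get_time(),2),round(x,4),vis().round(4),f.round(1))
    if f[0]<-14: break
```

```text
12.8417 [-0.06568751  0.00079069  0.08959854] [0.40275643 0.06671962 0.67810776]
13.09 -0.062 [-0.061   0.0003  0.091 ] [-0.5 -0.6 -0.5]
13.34 -0.058 [-0.0575  0.      0.0904] [-0.8  0.  -1.1]
13.59 -0.054 [-0.0537  0.      0.09  ] [-0.9  0.2 -0.8]
13.84 -0.05 [-0.0497  0.      0.09  ] [ 0.3 -0.  -1.5]
14.09 -0.046 [-0.046  -0.0001  0.0899] [-1.1 -0.8 -2.2]
14.34 -0.042 [-0.0418 -0.0001  0.0899] [-0.9 -0.5 -1.7]
14.59 -0.038 [-0.0376 -0.      0.09  ] [-1.1 -1.1 -0.3]
14.84 -0.034 [-0.0335  0.0001  0.09  ] [-1.  -1.  -0.9]
15.09 -0.03 [-0.0294  0.      0.09  ] [-0.3 -0.4 -0.4]
15.34 -0.026 [-0.0257 -0.      0.09  ] [-1.7 -0.6 -0.8]
15.59 -0.022 [-0.022  -0.0001  0.0899] [-0.9 -1.5 -1.1]
15.84 -0.018 [-0.018  -0.0001  0.0899] [-2.6 -0.  -2. ]
```

Run:
```python
from h import *
f0=np.array([.4,0,.6]);x=-.018
while x<.005:
    x+=.0015; r.move_straight(W(x,0,.09),rate=.05)
    f=F()-f0; print(round(r.get_time(),2),round(x,4),vis().round(4),f.round(1))
    if f[0]<-14: break
```

```text
16.09 -0.0165 [-0.0167 -0.0001  0.0899] [-4.9 -0.3 -1.4]
16.34 -0.015 [-0.0153 -0.0001  0.0899] [-5.6 -0.4 -0.7]
16.59 -0.0135 [-0.0138 -0.0001  0.0899] [-5.4 -0.2 -1.1]
16.84 -0.012 [-0.0123 -0.0001  0.0899] [-4.8 -0.6 -1.8]
17.09 -0.0105 [-0.0115 -0.0001  0.0899] [-7.3 -0.3  0.9]
17.34 -0.009 [-0.0114 -0.0002  0.0899] [-11.2   0.4   5.6]
17.59 -0.0075 [-0.0114 -0.0002  0.0898] [-16.4   0.5   9. ]
```

The jaw stalls hard at −0.0114, against about −0.012 expected when closed. Now I re-seat the end on the stop, then the jaw again.

Run:
```python
from h import *
def push(axis,other,s,step,end,lim,sg):
    f0=F()
    while (end-s)*sg>0:
        s+=sg*step; P=(s,other,.09) if axis==0 else (other,s,.09)
        r.move_straight(W(*P),rate=.05); f=F()-f0
        print(round(r.get_time(),2),round(s,4),vis().round(4),f.round(1))
        if -sg*f[axis]>lim: break
r.move_straight(W(-.03,0,.09),rate=.15)
r.move_straight(W(-.03,0,.15),rate=.2)
r.move_straight(W(.056,.112,.15),rate=.25)
r.move_straight(W(.056,.112,.09),rate=.2)
r.move_straight(W(.056,.100,.09),rate=.08)
push(1,.056,.100,.0015,.080,14,-1)
r.move_straight(W(.056,.112,.09),rate=.15)
r.move_straight(W(.056,.112,.15),rate=.2)
r.move_straight(W(-.03,0,.15),rate=.25)
r.move_straight(W(-.03,0,.09),rate=.2)
r.move_straight(W(-.018,0,.09),rate=.08)
print("jaw");push(0,0,-.018,.0015,.005,16,1)
```

```text
20.06 0.0985 [0.0561 0.0986 0.0903] [-0.1 -1.   0. ]
20.31 0.097 [0.0559 0.097  0.0899] [-0.1 -0.1 -0.5]
20.56 0.0955 [0.056  0.0954 0.0899] [-0.4 -0.7 -0.2]
20.81 0.094 [0.056  0.0939 0.09  ] [ 0.2 -0.1  0.1]
21.06 0.0925 [0.056  0.0924 0.09  ] [0.3 0.2 0.2]
21.31 0.091 [0.056  0.0922 0.09  ] [-0.2  5.3 -0.8]
21.56 0.0895 [0.056  0.0921 0.0901] [-0.7  9.9 -2.6]
21.81 0.088 [0.056  0.092  0.0902] [-1.4 13.6 -2.5]
22.06 0.0865 [0.056  0.0919 0.0903] [-2.  17.4 -2.2]
jaw
24.54 -0.0165 [-0.0165 -0.      0.0903] [-0.2  0.8  0.5]
24.79 -0.015 [-0.015 -0.     0.09 ] [-0.8  0.3  0.1]
25.04 -0.0135 [-0.0134  0.      0.09  ] [-1.   0.6 -0.3]
25.29 -0.012 [-0.0119 -0.      0.09  ] [-0.5 -0.1  0.6]
25.54 -0.0105 [-0.0115 -0.0001  0.0899] [-4.7  0.8  1.5]
25.79 -0.009 [-0.0115 -0.0002  0.0898] [-9.4  1.9  5.7]
26.04 -0.0075 [-0.0114 -0.0003  0.0897] [-13.6   2.4   7.8]
26.29 -0.006 [-0.0114 -0.0004  0.0896] [-17.7   2.8  10.9]
```

Both contacts repeat at the same positions (0.0922 and −0.0114). I retreat and look.

Run:
```python
from h import *
r.move_straight(W(-.03,0,.09),rate=.15)
r.move_straight(W(-.03,0,.2),rate=.25)
r.goto(np.array([.45,-.30,.28]),ORI)
print(r.get_time(),F())
c=r.camera("top")["frame"][177:257,188:292,::-1]
s=r.camera("side")["frame"][170:250,210:314,::-1]
cv2.imwrite("pics/m2.png",cv2.resize(np.hstack([c,s]),None,fx=3.8,fy=3.8,interpolation=cv2.INTER_CUBIC))
```

```text
28.5917 [0.32796146 1.38207828 0.57592227]
```

View pics/m2.png

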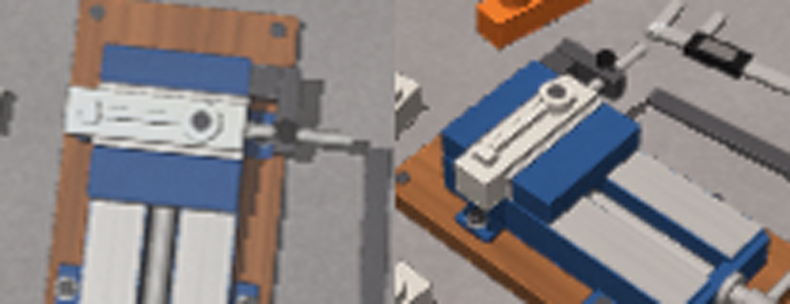

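The casting sits square between both jaws, with its end (243,131) on the rod tip (247,131). About 21 mm sticks out on the left, which agrees with a tip at y≈−54 mm. I'm handing in.

```bash
python3 -c "
from station import r
r.sign_off();print(r.get_time())"
```

```text
the job is handed in; nothing more can be done
the job is handed in; nothing more can be done
```

I handed the job in at about 29 s of the 51 s allowed. The casting looks set: end on the work stop, square between both jaws, and the sliding jaw up against it. The sign-off gave no verdict.

- **What I did:** With closed fingers I pushed the casting's free end until it met the stop. I then pushed the sliding jaw up until it squared the casting against the fixed jaw, and repeated both pushes. The arm then moved clear, and nothing was lifted.
- **Force checks:** Both stalls repeated to about 0.3 mm with force rising steadily, to about 17 N at the end of the second round. The end push stalled at y ≈ 0.092 m and the jaw push at x ≈ −0.0114 m, in the vise frame. The jaw value is about 1 mm from what I expected for a closed jaw, but the finger thickness is my estimate.
- **Picture check:** The last top and side views show the casting flat and square, with its end at the rod tip. About 21 mm sticks out past the left jaw ends, which matches a stop tip near y = −54 mm. The spares and tools in those crops look undisturbed; the mug, brush and scraper were outside them.
- **Disagreements:** My stop-tip estimates differed by about 3 mm between the top and wrist cameras (−55 and −52 mm), so I relied on contact force instead. The wrist-camera points on the fixed jaw's face were about 7 mm off in x; I had picked them roughly and did not use them.

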